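# Warm the buns: one click up, then start

## Robot

A 7-joint arm with a two-finger parallel gripper is mounted at the origin on the work surface. World frame = base frame: x ahead of the robot, y to its left, z up, the work surface at z = 0. Lengths are in m, angles in rad, forces in N, time in s.
With the tool pointing down it reaches from about 0.425 to 0.875 m from the base axis. Payload 9.9 kg.
Tool frame: the origin (TCP) lies between the finger pads; the fingertips stand 25 mm ahead of it and the grasp point (between the pads) lies 6 mm ahead of it; z points along the fingers, y is the line along which they close (so a half turn about z gives the same grasp; the last joint's range is limited). The gripper opens to 85 mm and grips with 20 to 120 N. Pads are 22 mm wide; open, the fingers measure 114 mm over their backs; the gripper's body (76 mm by 85 mm) begins 54 mm behind the grasp point. The pads swing forward as they close: fully open they stand 13 mm farther back than shut.
Start: joints at [1.149, 0.576, 0.025, 1.437, -0.015, 1.129, -0.057], TCP at [0.224, -0.637, 0.256] pointing down, gripper open.
Joint ranges: [-2.76, 2.76], [-0.34, 2.15], [-1.52, 1.57], [0.19, 2.46], [-1.09, 4.23], [0.17, 1.99], [-2.82, 2.82]. Speed limits (rad/s): [2.22, 2.22, 3.01, 3.01, 3.14, 3.14, 3.14].

## Interface

Orientations are given as a rotation vector (axis times angle).
In Python, from workcell import bot, get_image, spot_in, outline_of gives the robot as it stands. The module is installed in compiled form; this text tells all that it offers.
- The arm moves only by the shell command python3 -m pendant 'ROWS' [FORCE]. ROWS is JSON, a list of rows, each a list of 3 entries, a list of its own where there are three numbers: the shift along the tool's x, y, z in m, then the turn about the tool's z in degrees, then the closure, from 0 (fully open) to 1 (shut). A call has 1 to 12 rows; each row shifts and turns the commanded pose from where the row before left it, along the tool's axes as they then stand; what a row does not reach is not made up. A row lasts 1/8 s, in which the tool goes at most 62.5 mm and 10.7 degrees, less where a joint would pass 70% of its speed; a pose out of reach is approached as far as the arm can. A call with a gripper value outside its range is refused whole. The fingers move at their own pace and stop on an object; FORCE is the grip in N (left out, the last holds). Time passes only in rows, so rows that do not move let the fingers close. It gives the time, the measured TCP pose, the force, the opening and the grip force at its end, in the units of the state.
- bot.read_state(): the state, without advancing time (a new reading comes with each control period).
- get_image(name): name is "scene" or "top"; returns a dict with "img" (420x560x3 uint8, red, green, blue), "range_z" (420x560 float32, m along the optical axis (not along the pixel's ray), 0 where there is no reading), "camera_matrix" (3x3 intrinsics, pixels), "k1" (the pictures are not rectified: a ray, as slopes to the right and down, at radius r is drawn at 1 + k1 r^2 times it, then the intrinsics apply), "camera_from_world" (4x4, takes a point from world to camera coordinates). Camera axes: x right, y down, z forward; pixel columns grow to the right and rows downward; lengths in m; the calibration is good to about 2 mm. A picture is of the moment at which its call begins.
- bot.job_done(): hands the job in; it is judged then, once.
Trained networks look in a picture, given as the dict that the camera call returned (one of the last four; its "shot" number tells which), for a name from the list of things; names that differ only in an ending like _2 or _b are one class to them, and where a whole thing is asked for, a point or a joint stands for the part that bears it (a point fixed in the world has none). Each returns a list of dicts, best first, with "conf" (0 to 1); they miss things now and then, are a little off and sometimes report something else, mostly with a low value. They report only what shows in the picture. A call takes as long as a camera call.
- spot_in(picture, query): "xy" ([column, row] in pixels, amid what is visible of it).
- outline_of(picture, query): "region" (420x560 bool, what is visible of it) and "xy" ([column, row] in pixels, amid what is visible of it).
The state is a dict: "time": time; "joints": joint angles; "joint_velocities": joint speeds; "effort": joint torques, N m; "ee_pos": TCP position; "eef_rot": TCP orientation; "force": force on the tool from outside, world axes, zero at the start; "wrist_torque": the same for the moment, N m; "width": finger opening in m; "grip_force": force on a finger pad.
Only numpy, scipy, OpenCV 4.12 (cv2) and the standard library are available. Lean on these libraries where they do the work, as an engineer would, in place of code of your own. Each camera call takes 0.05 s, during which the arm holds its last target. There are 200 camera calls.

## Task

The buns need more heat: with a fingertip, turn the knurled dial of the red bread warmer clockwise by one click, from the low notch (white mark) into the medium notch (orange mark) and no further, and let go so that it rests there. Only then press that warmer's green start button all the way down and release it. Use touch only: do not grip, lift or shift anything, and leave the white warmer's dial and button, the buns and the other things on the counter as they are.

Things in the scene. Friction and masses are not known exactly. Their poses are not given: they have to be found in the camera images.
- bread_warmer: red countertop bread warmer, fixed to the counter, 240 mm deep (x) by 220 mm wide (y), top at 60 mm; origin at the centre of its underside on the counter, x towards its back (black hot plate with two buns), y to its left. Its dial's axis is at (-55, +35) mm and its start button at (-55, -75) mm in this frame
- bread_dial (a joint): the red warmer's dial: value in rad, growing clockwise seen from above. Three sprung notches: 0 (white pointer line at the white mark, low), 0.70 (orange mark, medium: pointer straight to the warmer's back), 1.40 (red mark, high). Leaving a notch takes about 0.06 N m; past the crest halfway between two notches it snaps into the next by itself. It starts in notch 0
- bread_dial_top (a point): centre of the flat rubber-coated top of the red warmer's dial, 88 mm above the counter, on its vertical axis; turns with it. The dial is a black knurled disc with an orange ring at its foot and an orange disc in the middle, 92 mm across (too wide to pinch), its rim 66 to 88 mm above the counter. Pressed straight down it gives up to 4 mm (2 N to start, 10 N at 4 mm)
- bread_start (a joint): the red warmer's green round start button: how far it is pressed, in m; 0 up, 0.006 fully down; it springs back, about 5 N fully down
- bread_start_top (a point): centre of the top of the red warmer's start button (28 mm across), 82 mm above the counter when not pressed
- sauce_warmer: white countertop sauce warmer of the same build and size with a steel jug on its hot plate, to be left alone; origin at the centre of its underside, axes as for the red one. The two warmers may stand either way round
- sauce_dial (a joint): the white warmer's dial (blue ring), built like the other; starts in notch 0.70; leave alone
- sauce_start (a joint): the white warmer's green start button, pressed depth in m; leave alone
- bun_left: golden bread bun, 70 mm across, 42 mm tall, standing on the hot plate of the red warmer (its +y half at yaw 0); origin under its centre
- bun_right: the same kind of bun on the hot plate of the red warmer (its -y half); origin under its centre
- jug: steel milk jug with a handle, 72 mm across, 75 mm tall, standing on the hot plate of the white warmer; origin under its centre
- jam_jar: amber jam jar with a red cap, 68 mm across, 95 mm tall, loose on the counter; origin under its centre
- syrup: green glass syrup bottle, 60 mm across, 160 mm tall, loose on the counter; origin under its centre
- mug: blue mug, 80 mm across, 90 mm tall, loose on the counter; origin under its centre
- spatula: spatula, 200 mm long, lying flat on the counter to the right of the warmers; origin near its middle

How it is judged:
On the way, in this order (a step that is already met when the one before it is completed fails the run):
1. the red warmer's dial has been turned one click, to the medium notch, and rests there untouched (value of joint bread_dial between 0.55 and 0.85 rad and velocity of joint bread_dial between -0.2 and 0.2 rad/s and contact force between anything else and bread_dial below 0.3 N), for 0.2 s.
2. then its start button has been pressed down (value of joint bread_start above 0.0045 m), for 0.05 s.
At the end, for the whole second after the job is handed in: the red warmer's dial rests in the medium notch (0.70 rad, within 0.15), its start button is up again, the white warmer's dial is still at medium (within 0.2 rad) with its button up, and the buns, jug, jar, bottle, mug and spatula are at rest within 20 mm of where they stood (value of joint bread_dial between 0.55 and 0.85 rad and value of joint each of bread_start, sauce_start below 0.0015 m and value of joint sauce_dial between 0.5 and 0.9 rad and distance of each of bun_left, bun_right, jug, jam_jar, syrup, mug, spatula from where it was at the start of the episode below 0.02 m and linear speed of each of bun_left, bun_right, jug, jam_jar, syrup, mug, spatula below 0.03 m/s); the robot touches nothing.
It fails at once if the red warmer's dial is turned past the medium notch towards high (value of joint bread_dial above 1.15 rad).
It fails at once if the red warmer's start button is pressed while its dial is not at medium (value of joint bread_start above 0.003 m and not (value of joint bread_dial between 0.45 and 0.95 rad)).
It fails at once if the white warmer's dial or start button is worked (not (value of joint sauce_dial between 0.35 and 1.05 rad) or value of joint sauce_start above 0.003 m).
It fails at once if a bun, the jug, jar, bottle, mug or spatula is lifted or shifted by more than 30 mm (distance of any of bun_left, bun_right, jug, jam_jar, syrup, mug, spatula from where it was at the start of the episode above 0.03 m).
It fails at once if a bun, the jug, jar, bottle, mug or spatula is gripped or pushed hard with the fingers (contact force between the fingers and bun_left above 8 N or contact force between the fingers and bun_right above 8 N or contact force between the fingers and jug above 8 N or contact force between the fingers and jam_jar above 8 N or contact force between the fingers and syrup above 8 N or contact force between the fingers and mug above 8 N or contact force between the fingers and spatula above 8 N).
It also fails if it takes over 38 s, if anything falls off the work surface, if the arm or the gripper's body presses on something with over 40 N, if the wrist force passes 120 N, or if a joint passes its speed limit or range.

## Working session

There is one attempt and no reset: what is moved stays moved. The work goes in short steps, Python scripts to look and compute and a shell command to move; the robot and the scene stay as the last step left them, time stands still between calls to the robot, and variables do not carry over. Pictures are saved under pics/ and viewed, at most 10 in all, crops included, and the job is handed in when it is done.

```bash
mkdir -p pics; cat > h.py <<'E'
import numpy as np, cv2
from workcell import bot,get_image,spot_in,outline_of
def world(p,uv,z=None):
    K=p["camera_matrix"];k=p["k1"];T=np.linalg.inv(p["camera_from_world"])
    uv=np.asarray(uv,float)
    d=cv2.undistortPoints(uv.reshape(-1,1,2),K,np.array([k,0,0,0,0.])).reshape(-1,2)
    r=np.c_[d,np.ones(len(d))]
    if z is None:
        i=uv.reshape(-1,2).round().astype(int); s=p["range_z"][i[:,1],i[:,0]][:,None]
        return (r*s)@T[:3,:3].T+T[:3,3]
    w=r@T[:3,:3].T; return T[:3,3]+w*((z-T[2,3])/w[:,2:])
E
python3 - <<'E'
from h import *
s=bot.read_state();print(s)
for c in("top","scene"):
    p=get_image(c);cv2.imwrite(f"pics/{c}0.png",p["img"][:,:,::-1])
    for q,z in(("bread_warmer",.06),("bread_dial_top",.088),("bread_start_top",.082),("sauce_dial",.088),("sauce_start",.082),("bun_left",None),("bun_right",None),("jug",None),("jam_jar",None),("syrup",None),("mug",None),("spatula",None)):
        for d in spot_in(p,q)[:2]: print(c,q,round(d["conf"],2),np.round(d["xy"]),world(p,d["xy"],z).round(3),world(p,d["xy"]).round(3))
E
```

```text
{'time': 0.0, 'joints': array([ 1.14920228,  0.57651173,  0.02481851,  1.43794422, -0.01501455,
        1.12903091, -0.05653085]), 'joint_velocities': array([-0.00142698, -0.00041974,  0.00085092,  0.00091426,  0.00040204,
        0.0007741 , -0.00083053]), 'effort': array([-1.06263924e-03, -7.65754509e+01,  2.24988498e+00, -2.85963839e+01,
        1.52553641e-02,  1.30851584e-02,  2.14798888e-06]), 'ee_pos': array([ 0.22357678, -0.63642997,  0.25544298]), 'eef_rot': array([-3.09523484e+00, -5.27832919e-01,  5.47504280e-04]), 'force': array([-0.42522708,  0.83471243, -0.324866  ]), 'wrist_torque': array([ 0.02218807,  0.05967778, -0.04850294]), 'grip_force': 0.0, 'width': 0.08571093183810177}
top bread_warmer 0.66 [214. 193.] [[0.599 0.188 0.06 ]] [[0.6   0.189 0.054]]
top bread_dial_top 0.74 [197. 207.] [[0.557 0.229 0.088]] [[0.557 0.229 0.088]]
top bread_start_top 0.52 [235. 210.] [[0.548 0.126 0.082]] [[0.548 0.126 0.083]]
top sauce_dial 0.71 [231. 163.] [[0.677 0.137 0.088]] [[0.672 0.135 0.106]]
top sauce_start 0.58 [371. 208.] [[ 0.55  -0.243  0.082]] [[ 0.55  -0.243  0.08 ]]

[... 1237 characters left out ...]
53  0.078]]
scene bun_left 0.68 [350. 187.] [[0.7   0.208 0.099]] [[0.7   0.208 0.099]]
scene bun_left 0.46 [162. 298.] [[ 0.47  -0.403  0.   ]] [[ 0.47  -0.403  0.   ]]
scene bun_right 0.51 [333. 203.] [[0.694 0.113 0.097]] [[0.694 0.113 0.097]]
scene jug 0.57 [268. 248.] [[ 0.665 -0.181  0.138]] [[ 0.665 -0.181  0.138]]
scene jug 0.36 [321. 144.] [[0.469 0.412 0.059]] [[0.469 0.412 0.059]]
scene jam_jar 0.85 [353. 159.] [[0.615 0.396 0.061]] [[0.615 0.396 0.061]]
scene syrup 0.84 [186. 323.] [[ 0.636 -0.455  0.104]] [[ 0.636 -0.455  0.104]]
scene mug 0.67 [319. 142.] [[0.462 0.408 0.069]] [[0.462 0.408 0.069]]
scene spatula 0.69 [161. 297.] [[ 0.466 -0.402  0.003]] [[ 0.466 -0.402  0.003]]
```

View pics/top0.png

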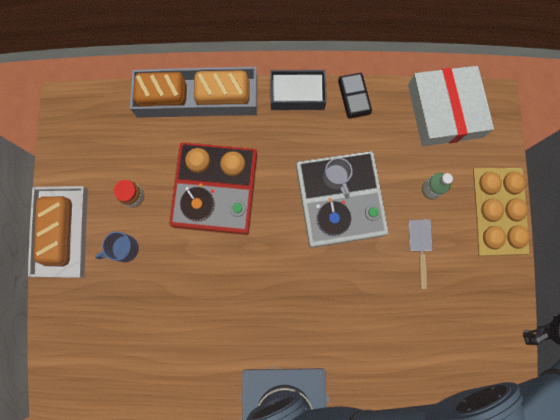

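View pics/scene0.png

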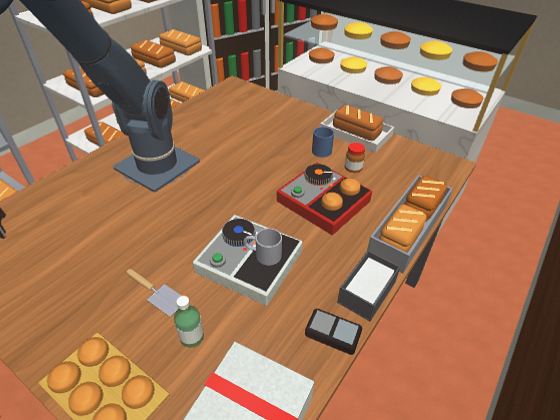

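The top view shows the red warmer on the left, with its dial near (197,203), green button at (237,209) and buns behind. The scene view agrees: dial at (319,173), button at (297,191). Next I'll fit the dial and button precisely.

```bash
cat > m.py <<'E'
from h import *
def dial(p):
    out={}
    v,u=np.mgrid[0:420,0:560]; uv=np.c_[u.ravel(),v.ravel()]
    W=world(p,uv); rgb=p["img"].reshape(-1,3).astype(int); ok=p["range_z"].ravel()>0
    near=ok&(np.hypot(W[:,0]-.565,W[:,1]-.215)<.14)
    R,G,B=rgb.T
    top=near&(abs(W[:,2]-.088)<.008)&(np.hypot(W[:,0]-.563,W[:,1]-.22)<.058)
    (c,r)=cv2.minEnclosingCircle(W[top][:,:2].astype(np.float32)); out["dialmask"]=(np.round(c,4),round(r,4),top.sum(),W[top][:,:2].mean(0).round(4))
    o=near&(R>170)&(G>60)&(G<150)&(B<80)&(abs(W[:,2]-.088)<.006); out["orange"]=(world(p,uv[o],.088).mean(0).round(4),o.sum())
    g=near&(G>R+40)&(G>B+30); out["green"]=(world(p,uv[g],.082).mean(0).round(4),g.sum())
    w=top&(R>180)&(G>180)&(B>180); x=world(p,uv[w],.088)[:,:2]; out["pointer"]=(x.mean(0).round(4),len(x))
    return out
def warmer(p):
    m=outline_of(p,"bread_warmer")[0]["region"]; v,u=np.nonzero(m); X=world(p,np.c_[u,v]);X=X[(X[:,2]>.05)&(X[:,2]<.068)]
    (c,s,a)=cv2.minAreaRect(X[:,:2].astype(np.float32)); return np.round(c,4),np.round(s,3),a
E
python3 - <<'E'
from m import *
for c in("top","scene"):
    p=get_image(c)
    for k,v in dial(p).items(): print(c,k,v)
    print(warmer(p))
    im=p["img"]
    sl=(slice(130,250),slice(155,275)) if c=="top" else (slice(140,240),slice(265,385))
    cv2.imwrite(f"pics/{c}1.png",cv2.resize(im[sl][:,:,::-1],None,fx=5,fy=5,interpolation=cv2.INTER_CUBIC))
E
```

```text
top dialmask (array([0.5673, 0.2308]), 0.0486, np.int64(941), array([0.5659, 0.2304]))
top orange (array([0.5864, 0.2251, 0.088 ]), np.int64(86))
top green (array([0.5559, 0.1219, 0.082 ]), np.int64(70))
top pointer (array([0.5924, 0.2493]), 7)
(array([0.6189, 0.1922]), array([0.22 , 0.242]), 83.87703704833984)
scene dialmask (array([0.5722, 0.2292]), 0.0506, np.int64(409), array([0.5722, 0.2246]))
scene orange (array([0.6119, 0.2176, 0.088 ]), np.int64(57))
scene green (array([0.5605, 0.1161, 0.082 ]), np.int64(42))
scene pointer (array([0.5984, 0.2475]), 6)
(array([0.6219, 0.1877]), array([0.226, 0.241]), 84.2276840209961)
```

View pics/top1.png

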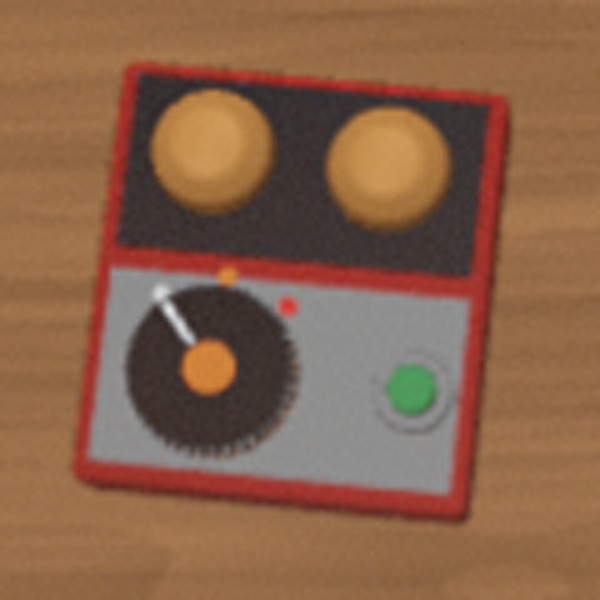

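```bash
python3 -m pendant '[[[0.025,-0.0135,0],0,1],[[0.05,-0.027,0],0,1],[[0.05,-0.027,0],0,1],[[0.05,-0.027,0],0,1],[[0.05,-0.027,0],0,1],[[0.05,-0.027,0],0,1],[[0.05,-0.027,0],0,1],[[0.05,-0.027,0],0,1],[[0.025,-0.0135,0],0,1]]' 20
python3 -m pendant '[[[0.008,-0.025,0],0,1],[[0.0172,-0.049,0],0,1],[[0.0172,-0.049,0],0,1],[[0.0172,-0.049,0],0,1],[[0.0172,-0.049,0],0,1],[[0.0172,-0.049,0],0,1],[[0.0172,-0.049,0],0,1],[[0.0172,-0.049,0],0,1],[[0.0172,-0.049,0],0,1],[[0.0172,-0.049,0],0,1],[[0.008,-0.025,0],0,1],[[0,0,0],0,1]]'
cat > go.py <<'E'
import sys,numpy as np
from scipy.spatial.transform import Rotation as R
from workcell import bot
s=bot.read_state();M=R.from_rotvec(s["eef_rot"]).as_matrix()
print("t",s["time"],"pos",s["ee_pos"].round(4),"xdir deg",np.degrees(np.arctan2(M[1,0],M[0,0])).round(2),"z",M[:,2].round(4),"q",s["joints"].round(2),"F",s["force"].round(2),"w",s["width"].round(4))
t=np.array([float(a) for a in sys.argv[1:4]]);print("tool shift",(M.T@(t-s["ee_pos"])).round(4))
E
python3 go.py 0.535 0.2225 0.135
```

```text
time: 2.62
ee_pos: [0.532, -0.297, 0.2564]
eef_rot: [-3.095, -0.534, -0.002]
force: [0.6, -0.1, -0.0]
width: -0.0002
grip_force: 0.0
time: 4.12
ee_pos: [0.5274, 0.2221, 0.2562]
eef_rot: [-3.095, -0.534, -0.0]
force: [0.7, -0.6, 0.3]
width: -0.0002
grip_force: 0.0Traceback (most recent call last):
  File "go.py", line 5, in <module>
    print("t",s["time"],"pos",s["ee_pos"].round(4),"xdir deg",np.degrees(np.arctan2(M[1,0],M[0,0])).round(2),"z",M[:,2].round(4),"q",s["joints"].round(2),"F",s["force"].round(2),"w",s["width"].round(4))
                                                                                                                                                                                      ^^^^^^^^^^^^^^^^
AttributeError: 'float' object has no attribute 'round'
```

```bash
sed -i 's/s\["width"\].round(4)/s["width"]/' go.py
python3 -m pendant '[[[0.006,0.0015,0.035],0,1],[[0.0055,0.0013,0.045],0,1],[[0,0,0.035],0,1],[[0,0,0.018],0,1],[[0,0,0],0,1],[[0,0,0],0,1]]'
python3 go.py 0.539 0.2232 0.113
python3 - <<'E'
from h import *
p=get_image("scene");cv2.imwrite("pics/s2.png",cv2.resize(p["img"][110:230,245:405][:,:,::-1],None,fx=5,fy=5,interpolation=cv2.INTER_CUBIC))
E
```

```text
time: 4.88
ee_pos: [0.5404, 0.22, 0.1242]
eef_rot: [-3.097, -0.527, -0.002]
force: [0.2, -0.3, -0.5]
width: -0.0
grip_force: 0.0
t 4.875 pos [0.5404 0.22   0.1242] xdir deg 19.3 z [ 1.1e-03  2.0e-04 -1.0e+00] q [-0.39  0.59 -0.12  1.84  0.1   0.72 -1.8 ] F [ 0.2  -0.26 -0.52] w -4.044584787903668e-05
tool shift [-0.0003 -0.0035  0.0112]
```

View pics/s2.png

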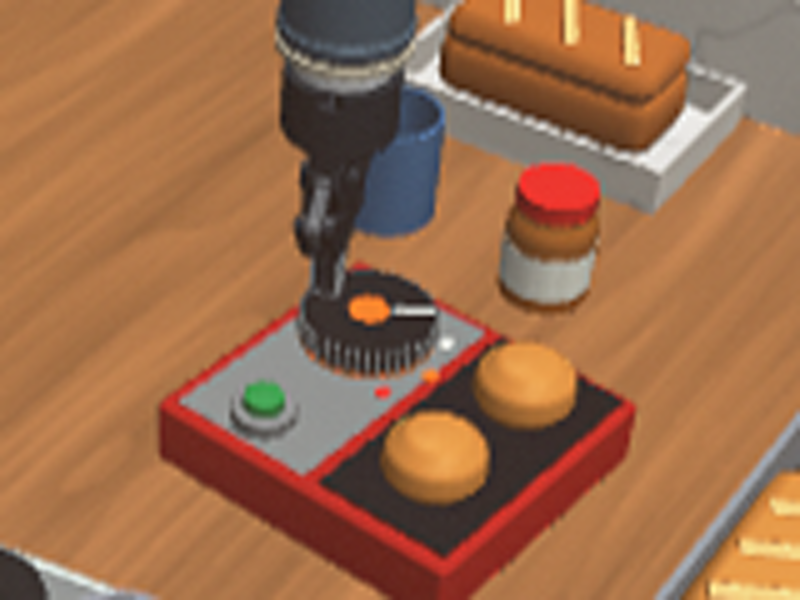

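The fingertip at (325,290) is just above the near side of the dial, and the pointer (415,310) is at the white mark. Now pressing lightly.

```bash
python3 -m pendant '[[[0,-0.003,0.006],0,1],[[0,0,0.005],0,1],[[0,0,0.001],0,1],[[0,0,0],0,1]]'
python3 -m pendant '[[[0,0,0.0015],0,1],[[0,0,0],0,1]]'; python3 go.py 0.541 0.2436 0.11
```

```text
time: 5.42
ee_pos: [0.5387, 0.2237, 0.1116]
eef_rot: [-3.096, -0.528, -0.0]
force: [-1.2, 0.8, 4.8]
width: 0.0001
grip_force: 2.5
time: 5.68
ee_pos: [0.5386, 0.2237, 0.1102]
eef_rot: [-3.096, -0.528, -0.0]
force: [-2.1, 0.8, 8.2]
width: -0.0002
grip_force: 3.7
t 5.675 pos [0.5386 0.2237 0.1102] xdir deg 19.37 z [ 1.e-04  4.e-04 -1.e+00] q [-0.4   0.61 -0.11  1.85  0.1   0.69 -1.8 ] F [-2.15  0.78  8.19] w -0.00023278581844671267
tool shift [ 0.0088 -0.018   0.0003]
```

```bash
python3 -m pendant '[[[0.0008,-0.0041,0],8,1],[[0.0008,-0.0041,0],8,1],[[0.0008,-0.0041,0],8,1],[[0.0008,-0.0041,0],8,1],[[0.0008,-0.0041,0],8,1],[[0,0,0],0,1],[[0,0,0],0,1]]'; python3 go.py 0.541 0.2436 0.11
python3 - <<'E'
from h import *
a=get_image("top")["img"][175:235,165:245];b=get_image("scene")["img"][150:210,275:355]
cv2.imwrite("pics/d3.png",cv2.resize(np.hstack([a,b])[:,:,::-1],None,fx=5,fy=5,interpolation=cv2.INTER_CUBIC))
E
```

```text
time: 6.55
ee_pos: [0.542, 0.2445, 0.1105]
eef_rot: [-3.09, 0.562, -0.002]
force: [-0.4, 1.6, 6.8]
width: 0.0001
grip_force: 3.4
t 6.55 pos [0.542  0.2445 0.1105] xdir deg -20.62 z [ 0.0015  0.0011 -1.    ] q [-0.56  0.62  0.09  1.83 -0.08  0.7  -2.35] F [-0.44  1.57  6.84] w 0.00010308965847688286
tool shift [-0.0006  0.0012  0.0005]
```

View pics/d3.png

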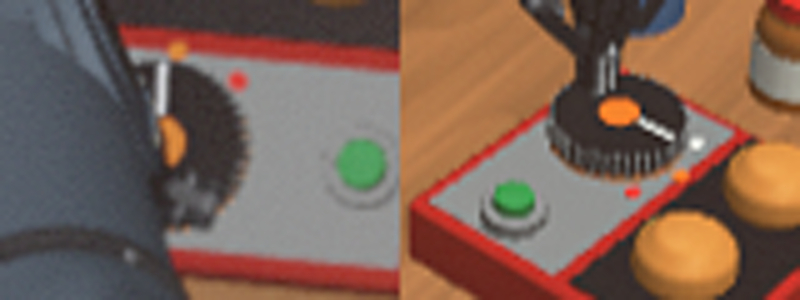

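The pointer now sits just short of the orange mark (top view (163,85), mark at (178,50)). That is past the crest, so I'll lift straight off and check where it settles.

```bash
python3 -m pendant '[[[0,0,-0.004],0,1],[[0,0,-0.02],0,1],[[0,0,-0.04],0,1],[[0,0,0],0,1],[[0,0,0],0,1]]'; python3 go.py 0.557 0.1215 0.165
python3 - <<'E'
from h import *
a=get_image("top")["img"][175:235,165:245];b=get_image("scene")["img"][150:210,275:355]
cv2.imwrite("pics/d4.png",cv2.resize(np.hstack([a,b])[:,:,::-1],None,fx=5,fy=5,interpolation=cv2.INTER_CUBIC))
E
```

```text
time: 7.28
ee_pos: [0.5411, 0.2434, 0.1734]
eef_rot: [3.09, -0.563, -0.001]
force: [-1.3, 0.3, -0.6]
width: 0.0001
grip_force: 0.0
t 7.275 pos [0.5411 0.2434 0.1734] xdir deg -20.65 z [-6.e-04 -3.e-04 -1.e+00] q [-0.57  0.54  0.11  1.77 -0.07  0.84 -2.36] F [-1.28  0.28 -0.62] w 7.577965917012267e-05
tool shift [0.0579 0.1085 0.0085]
```

View pics/d4.png

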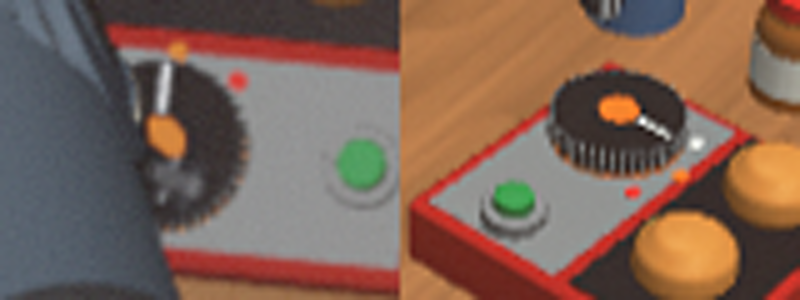

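Pointer (165,85) now leans with the warmer's back direction, in line with the orange mark at (178,50). I'll move over the button and measure the dial angle before pressing.

```bash
python3 -m pendant '[[[0.011,0.02,0],0,1],[[0.018,0.034,0],0,1],[[0.018,0.034,0],0,1],[[0.011,0.02,0],0,1],[[0,0,0.03],0,1],[[0,0,0],0,1],[[0,0,0],0,1]]'; python3 go.py 0.557 0.1215 0.107
python3 - <<'E'
from h import *
for c in("top","scene"):
    p=get_image(c)
    v,u=np.mgrid[0:420,0:560];uv=np.c_[u.ravel(),v.ravel()];X=world(p,uv,.088)[:,:2]-[.568,.2305]
    rr=np.hypot(*X.T);rgb=p["img"].reshape(-1,3).astype(int)
    w=(rr<.04)&(rr>.016)&(rgb.min(1)>150);m=X[w].mean(0)
    print(c,w.sum(),"pointer rel back deg",np.degrees(np.arctan2(m[1],m[0]))+6)
    a=p["img"][175:235,165:245] if c=="top" else p["img"][150:210,275:355]
    b=a if c=="top" else cv2.imwrite("pics/d5.png",cv2.resize(np.hstack([b,a])[:,:,::-1],None,fx=5,fy=5,interpolation=cv2.INTER_CUBIC))
E
```

```text
time: 8.25
ee_pos: [0.5577, 0.1217, 0.1441]
eef_rot: [3.09, -0.563, -0.001]
force: [0.3, 0.5, -0.6]
width: 0.0001
grip_force: 0.0
t 8.25 pos [0.5577 0.1217 0.1441] xdir deg -20.66 z [-4.e-04 -2.e-04 -1.e+00] q [-0.36  0.55  0.1   1.86 -0.07  0.74 -2.15] F [ 0.34  0.5  -0.57] w 8.946462295165171e-05
tool shift [-0.0006  0.0004  0.0371]
top 1 pointer rel back deg 3.3785253747609802
scene 6 pointer rel back deg -0.7768505934017158
```

View pics/d5.png

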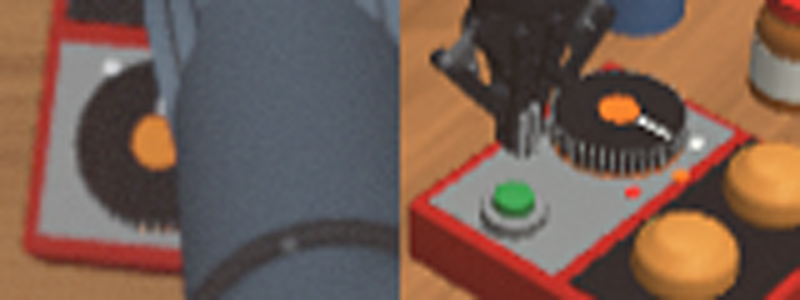

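The scene camera puts the dial at medium, within 1° of straight back; the fingertip is above the green button (514,198). Pressing.

```bash
python3 -m pendant '[[[0,0,0.018],0,1],[[0,0,0.016],0,1],[[0,0,0.004],0,1],[[0,0,0.003],0,1],[[0,0,0.002],0,1],[[0,0,0],0,1]]'; python3 go.py 0.557 0.1215 0.1
```

```text
time: 9.1
ee_pos: [0.5574, 0.1223, 0.1012]
eef_rot: [-3.091, 0.563, 0.001]
force: [-2.5, 0.7, 5.0]
width: 0.0001
grip_force: 2.4
t 9.1 pos [0.5574 0.1223 0.1012] xdir deg -20.64 z [-3.e-04  2.e-04 -1.e+00] q [-0.35  0.61  0.09  1.89 -0.08  0.64 -2.15] F [-2.45  0.72  4.98] w 0.00012375865193965332
tool shift [-0.0001  0.0008  0.0012]
```

```bash
python3 -m pendant '[[[0,0,0.0015],0,1],[[0,0,0.0005],0,1],[[0,0,0],0,1]]'; python3 -m pendant '[[[0,0,-0.01],0,1],[[0,0,-0.03],0,1],[[0,0,-0.05],0,1],[[0,0,-0.05],0,1],[[-0.04,0,0],0,1],[[-0.02,0,0],0,1],[[0,0,0],0,1],[[0,0,0],0,1]]'
python3 - <<'E'
from h import *
a=get_image("top")["img"][130:250,100:250];b=get_image("scene")["img"][130:250,260:410]
cv2.imwrite("pics/d6.png",cv2.resize(np.hstack([a,b])[:,:,::-1],None,fx=2.6,fy=2.6,interpolation=cv2.INTER_CUBIC))
E
```

```text
time: 9.48
ee_pos: [0.5575, 0.1223, 0.1008]
eef_rot: [-3.09, 0.563, -0.001]
force: [-8.4, -0.2, 23.9]
width: 0.0001
grip_force: 12.0
time: 10.48
ee_pos: [0.5025, 0.143, 0.2391]
eef_rot: [-3.09, 0.564, -0.002]
force: [0.6, -0.4, 0.1]
width: -0.0002
grip_force: 0.0
```

View pics/d6.png

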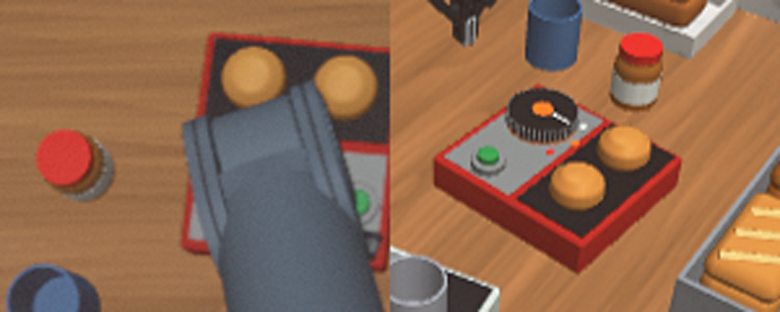

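The button bottomed out (24 N) and is up again at (488,156). The dial pointer (562,118) is still at medium, nothing else has moved, and the arm is clear.

```bash
python3 -c "
from workcell import bot
print(bot.job_done())"
```

```text
the job is handed in; nothing more can be done
None
```

I turned the red warmer's dial one click to medium, then pressed its start button all the way down and released it, and handed the job in at about 10.5 s; the camera images show nothing else moved, but the hand-in call returned no verdict.

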